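# Pack up the piping-nozzle case

## Robot

A 7-joint arm with a two-finger parallel gripper is mounted at the origin on the work surface. World frame = base frame: x ahead of the robot, y to its left, z up, the work surface at z = 0. Lengths are in m, angles in rad, forces in N, time in s.
With the tool pointing down it reaches from about 0.425 to 0.875 m from the base axis. Payload 4.7 kg.
Tool frame: the origin (TCP) lies between the finger pads; the fingertips stand 19 mm ahead of it and the grasp point (between the pads) is the TCP (ctrl.tip_extent is the distance from the TCP to the fingertips, in m); z points along the fingers, y is the line along which they close (so a half turn about z gives the same grasp; the last joint's range is limited). The gripper opens to 87 mm and grips with 3 to 60 N. Pads are 19 mm wide; open, the fingers measure 117 mm over their backs; the gripper's body (75 mm by 190 mm) begins 51 mm behind the grasp point.
Start: joints at [-1.142, 0.321, -0.07, 1.45, 0.023, 1.371, -0.057], TCP at [0.262, 0.595, 0.242] pointing down, gripper open.
Joint ranges: [-2.86, 2.86], [-0.3, 2.09], [-1.38, 1.24], [0.06, 2.45], [-1.56, 4.7], [0.09, 2.05], [-2.69, 2.69]. Speed limits (rad/s): [2.57, 2.57, 3.14, 3.14, 3.14, 3.14, 3.14].

## Interface

Orientations are given as a rotation vector (axis times angle).
In Python, from bench import ctrl gives the robot as it stands.
- The arm moves only by the shell command python3 -m crank 'ROWS' [OPENING] [FORCE]. ROWS is JSON, a list of rows, each an object of numbers: "tx", "ty", "tz": the shift along the tool's x, y, z in mm; "turn": the turn about the tool's z in units of 5 degrees (1.0 is 5 degrees). In form: [{"tx": .., "ty": .., "tz": .., "turn": ..}, ...]. A call has 1 to 5 rows; each row is the pose to reach, as a shift and turn from the pose commanded when the call began, along the tool's axes at that moment; what a row does not reach only later rows make up. A row lasts 1/8 s, in which the tool goes at most 62.5 mm and 10.7 degrees, less where a joint would pass 70% of its speed; a pose out of reach is approached as far as the arm can. A call with a gripper value outside its range is refused whole. OPENING is the finger opening in mm, from 0 to 87, set as the call begins (- or left out, the last holds). The fingers move at their own pace and stop on an object; FORCE is the grip in N (left out, the last holds). Time passes only in rows, so rows that repeat a pose let the fingers close. It gives the time, the measured TCP pose, the force, the opening and the grip force at its end, in the units of the state.
- ctrl.get_state(): the state, without advancing time (a new reading comes with each control period).
- ctrl.get_image(name): name is "side" or "top"; returns (picture, depth): 400x640x3 uint8, red, green, blue; 400x640 float32, m along the optical axis (not along the pixel's ray), 0 where there is no reading.
- ctrl.camera_model(name): a dict with "intrinsics" (3x3 intrinsics, pixels), "dist_coeffs" ([k1, k2, p1, p2, k3] as OpenCV has them; the pictures are not rectified), "origin" and "orientation" of the camera in the world. Camera axes: x right, y down, z forward; pixel columns grow to the right and rows downward; lengths in m; the calibration is good to about 2 mm. A picture is of the moment at which its call begins. camera_model takes no time and is no camera call.
- ctrl.close_job(): hands the job in; it is judged then, once.
Trained networks look in the newest picture that a camera, given by its name, has taken for a name from the list of things; names that differ only in an ending like _2 or _b are one class to them, and where a whole thing is asked for, a point or a joint stands for the part that bears it (a point fixed in the world has none). Each returns a list of dicts, best first, with "confidence" (0 to 1); they miss things now and then, are a little off and sometimes report something else, mostly with a low value. They report only what shows in the picture. A call takes as long as a camera call.
- ctrl.recognise(camera, query): "xyz" ([x, y, z] in m, in world coordinates, good to about 4 mm: the middle of the surface that is visible of it).
- ctrl.mark_of(camera, query): "xyz" ([x, y, z] in m, in world coordinates, good to about 4 mm: a listed point, or the origin of a listed thing).
The state is a dict: "time": time; "joint_positions": joint angles; "qd": joint speeds; "joint_torque": joint torques, N m; "position": TCP position; "tool_rot": TCP orientation; "ft_force": force on the tool from outside, world axes, zero at the start; "torque": the same for the moment, N m; "grip_width": opening from 0.0 (shut) to 1.0 (fully open); "grip_force": force on a finger pad.
Only numpy, scipy, OpenCV 4.12 (cv2) and the standard library are available. Lean on these libraries where they do the work, as an engineer would, in place of code of your own. Each camera call takes 0.05 s, during which the arm holds its last target. There are 200 camera calls.

## Task

Press the white nozzle tray, which rides high on its spring catches inside the open case, down at both ends until it clicks home and lies level on its ledges; only then swing the blue lid over and press it shut past its orange clasp. Leave the cup, the jar and the spatula where they are.

Things in the scene. Friction and masses are not known exactly. Their poses are not given: they have to be found in the camera images.
- case: grey case fixed to the bench, 136 (x) x 196 (y) x 58 mm tall, open on top. Origin: centre of underside; x points to the hinge side (away from the robot at yaw 0), y along the hinge. Cavity 121 x 172 mm. Along each end (y = +/-86 mm) runs a ledge 14 mm wide, top 24 mm above the origin
- plate: loose white tray plate in the case, 118 (x) x 170 (y) x 6 mm, 0.16 kg; six steel cone nozzles fixed on it, 20 mm tall, within 29 mm of its centre in y and 48 mm in x. Origin: centre of underside, z up. It starts level on the two orange end catches, underside about 36 mm above the case's origin; seated, 24 mm
- plate_left (a point): point on the plate's top face in the clear zone at its +y end (60 mm from the plate's centre along y, 15 mm towards the front): good place to press. Clear zone about 50 mm long in y
- plate_right (a point): the same at the plate's -y end
- lid (a joint): angle of the blue lid, rad: 0 shut, grows as it opens, 1.57 upright. A stiff hinge: it stays where it is left. At about 0.1 rad it meets the sprung clasp and needs about 10 N near its free edge to pass; then it is held shut
- catch_left (a point): tip of the orange spring catch in the middle of the case's +y end wall, 5 mm out of the wall, 32.5 mm above the case's underside, 45 degree faces; the -y end has its twin. About 6 to 12 N pushes one end of the plate past it; it then holds the plate down
- clasp_tip (a point): tip of the orange sprung clasp nose that holds the lid's free edge, middle of the case's front, 68 mm above the underside. Its black housing stands outside the front wall: x = -68 to -80 mm, y = +/-28 mm, up to 75 mm high
- lid_hinge (a point): middle of the hinge axis (along the case's y), on the case's far top edge: 68 mm in x from the case's centre, 58.5 mm above its underside. The lid is a slab 136 mm from hinge to free edge, 196 mm along the hinge, 7 mm thick; the axis lies in its inner (lower) face
- lid_edge (a point): middle of the lid's free edge, on its outer face (the top when shut, facing away from the robot when upright)
- cup: bystander: beige cup, 80 mm across, 85 mm tall; origin centre of its underside
- jar: bystander: glass jar with red cap, 64 mm across, 95 mm tall; origin centre of its underside
- spatula: bystander: spatula with blue handle, 240 mm long, lying flat along its x

How it is judged:
By the outcome, as a careful person would: the job done as asked, in the order asked, and still so for the second after the job is handed in, with the robot touching nothing.
It also fails if it takes over 48 s, if anything falls off the work surface, if the arm or the gripper's body presses on something with over 40 N, if the wrist force passes 120 N, or if a joint passes its speed limit or range.

## Working session

There is one attempt and no reset: what is moved stays moved. The work goes in short steps, Python scripts to look and compute and a shell command to move; the robot and the scene stay as the last step left them, time stands still between calls to the robot, and variables do not carry over. Pictures are saved under pics/ and viewed, at most 10 in all, crops included, and the job is handed in when it is done.

```bash
mkdir -p pics; cat > h.py <<'E'
from bench import ctrl
import numpy as np, cv2
from scipy.spatial.transform import Rotation as R
np.set_printoptions(precision=4,suppress=True)
def snap(cam,fn):
    im,d=ctrl.get_image(cam); cv2.imwrite('pics/'+fn,im[:,:,::-1]); return im,d
def st():
    s=ctrl.get_state(); print(s['time'],np.array(s['position']),np.array(s['tool_rot']),'F',np.array(s['ft_force']),'g',s['grip_width']); print(R.from_rotvec(s['tool_rot']).as_matrix()); return s
def totool(p,zoff=0.0):
    "mm shift in tool axes from measured TCP to world point p"
    s=ctrl.get_state(); return R.from_rotvec(s['tool_rot']).as_matrix().T@(np.array(p)-np.array(s['position']))*1000
E
python3 - <<'E'
from h import *
st()
for c in ('top','side'):
    snap(c,c+'0.png')
    for q in ('case','plate','plate_left','plate_right','catch_left','clasp_tip','lid_hinge','lid_edge','cup','jar','spatula'):
        for r in ctrl.mark_of(c,q)[:2]: print(c,q,r['confidence'],np.array(r['xyz']))
print(ctrl.get_state()['time'])
E
```

```text
0.0 [0.2618 0.5944 0.2404] [-0.6468 -3.074   0.003 ] F [ 0.7728 -0.42   -0.5956] g 0.9999688140370238
[[-0.9152  0.403  -0.0007]
 [ 0.403   0.9152 -0.0018]
 [-0.0001 -0.0019 -1.    ]]
top plate 0.79 [0.5173 0.0454 0.0347]
top plate_left 0.82 [0.5152 0.1105 0.0434]
top plate_right 0.74 [ 0.4864 -0.0086  0.0388]
top catch_left 0.34 [0.5138 0.0471 0.0366]
top clasp_tip 0.54 [0.4552 0.0593 0.069 ]
top lid_hinge 0.83 [0.5809 0.0321 0.0597]
top lid_edge 0.79 [0.5879 0.0316 0.1979]
top cup 0.59 [ 0.6517  0.3592 -0.0029]
top jar 0.87 [ 0.529  -0.3551  0.0013]
top spatula 0.8 [0.4119 0.4275 0.0017]
side case 0.87 [ 0.5154  0.0422 -0.    ]
side plate 0.65 [0.518  0.0461 0.036 ]
side plate_left 0.78 [0.5174 0.1041 0.042 ]
side plate_left 0.58 [0.5826 0.0329 0.0605]
side plate_right 0.88 [ 0.4902 -0.0079  0.0429]
side catch_left 0.55 [ 0.6493  0.3647 -0.0018]
side clasp_tip 0.43 [0.4549 0.0626 0.0671]
side lid_hinge 0.64 [0.5789 0.0303 0.0631]
side lid_edge 0.6 [0.5833 0.0321 0.1952]
side cup 0.57 [0.6499 0.3654 0.0006]
side jar 0.96 [ 0.5271 -0.3568 -0.002 ]
side jar 0.35 [0.5197 0.1042 0.0445]
side spatula 0.76 [0.4126 0.4254 0.0031]
1.2
```

```bash
python3 -c "
import cv2,numpy as np
a=cv2.imread('pics/top0.png');b=cv2.imread('pics/side0.png')
cv2.imwrite('pics/both0.png',cv2.resize(np.vstack([a,b]),(480,600)))"
```

```text
(no output)
```

View pics/top0.png

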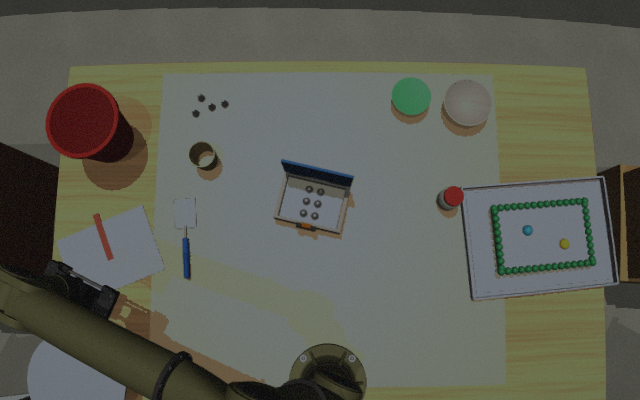

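View pics/side0.png

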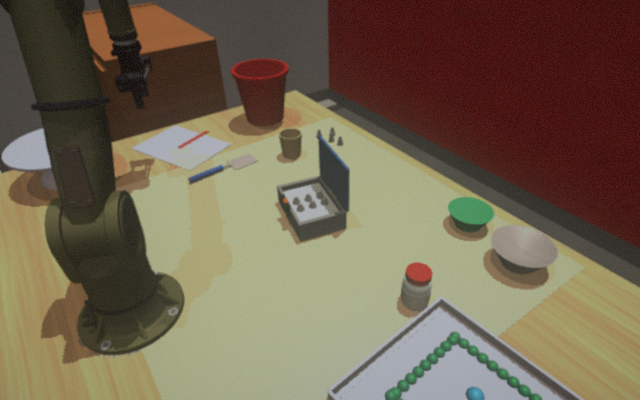

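Both views agree. The case is at about (0.5155, 0.0455) with yaw −13.3°. In the top view the lid is upright at (316,172) and the clasp faces the robot at (306,227). In the side view the tray sits at (305,205). I'll move above plate_left.

```bash
python3 -m crank '[{"tx":-43,"ty":-34},{"tx":-86,"ty":-69},{"tx":-128,"ty":-103},{"tx":-171,"ty":-138},{"tx":-214,"ty":-172}]' 0 30; python3 -m crank '[{"tx":-43,"ty":-34,"turn":-0.7},{"tx":-86,"ty":-69,"turn":-1.4},{"tx":-128,"ty":-103,"turn":-2.1},{"tx":-171,"ty":-138,"turn":-2.1},{"tx":-214,"ty":-172,"turn":-2.1}]'
cat >> h.py <<'E'
yaw=np.radians(-13.3); C=np.array([.5155,.0455,0]); Rz=R.from_euler('z',yaw).as_matrix()
def case(p): return C+Rz@(np.array(p)/1000)
def incase():
    s=ctrl.get_state(); m=R.from_rotvec(s['tool_rot']).as_matrix()
    print(s['time'],'tcp case mm',Rz.T@(np.array(s['position'])-C)*1000,'ycaseang',np.degrees(np.arctan2(*(Rz.T@m[:,1])[:2])),'F',np.array(s['ft_force']))
E
python3 - <<'E'
from h import *
st();incase();print(ctrl.tip_extent, 'left',totool(case([-15,60,42+19])),'right',totool(case([-15,-60,42+19])))
E
```

```text
1.2 [0.262  0.5949 0.2416] [0.6468 3.0742 0.0001] F [-0.2652 -0.7236 -0.2903] g 1.00585381333167
[[-0.9152  0.403   0.0001]
 [ 0.403   0.9152  0.    ]
 [-0.      0.0001 -1.    ]]
1.2 tcp case mm [-373.1119  476.3226  241.578 ] ycaseang 10.462797989344203 F [-0.2652 -0.7236 -0.2903]
0.019 left [-427.755  -344.3785  180.5718] right [-449.5466 -462.3833  180.5658]$[0]: bad value
$[0]: bad value
```

Both calls were refused with "bad value", probably because every row needs all four keys.

```bash
python3 -m crank '[{"tx":-43,"ty":-34,"tz":0,"turn":0},{"tx":-86,"ty":-69,"tz":0,"turn":0},{"tx":-128,"ty":-103,"tz":0,"turn":0},{"tx":-171,"ty":-138,"tz":0,"turn":0},{"tx":-214,"ty":-172,"tz":0,"turn":0}]' 0 30 && python3 -m crank '[{"tx":-43,"ty":-34,"tz":0,"turn":-0.7},{"tx":-86,"ty":-69,"tz":0,"turn":-1.4},{"tx":-128,"ty":-103,"tz":0,"turn":-2.1},{"tx":-171,"ty":-138,"tz":0,"turn":-2.1},{"tx":-214,"ty":-172,"tz":0,"turn":-2.1}]'
python3 - <<'E'
from h import *
st();incase();print('left',totool(case([-15,60,42+19])),'right',totool(case([-15,-60,42+19])))
E
```

```text
time: 1.82
position: [0.3892, 0.3496, 0.2419]
tool_rot: [0.647, 3.074, 0.001]
ft_force: [1.2, 0.5, -0.1]
grip_width: 0.518
grip_force: 0.0
time: 2.45
position: [0.5158, 0.1059, 0.242]
tool_rot: [0.363, 3.12, 0.001]
ft_force: [0.1, 0.4, 0.4]
grip_width: 0.018
grip_force: 0.0
2.45 [0.5158 0.1059 0.242 ] [0.3626 3.1196 0.0012] F [0.1464 0.4497 0.4386] g 0.018167930983234545
[[-0.9733  0.2294  0.0011]
 [ 0.2294  0.9733  0.0007]
 [-0.0009  0.0009 -1.    ]]
2.45 tcp case mm [-13.6567  58.8846 242.0087] ycaseang -0.040174981220039895 F [0.1464 0.4497 0.4386]
left [  1.5045   0.9536 181.0083] right [   1.5885 -119.0463  180.9004]
```

```bash
python3 -m crank '[{"tx":1,"ty":3,"tz":50,"turn":0},{"tx":1,"ty":3,"tz":100,"turn":0},{"tx":1,"ty":3,"tz":150,"turn":0},{"tx":1,"ty":3,"tz":172,"turn":0},{"tx":1,"ty":3,"tz":172,"turn":0}]' && python3 -m crank '[{"tx":0,"ty":0,"tz":4,"turn":0},{"tx":0,"ty":0,"tz":8,"turn":0},{"tx":0,"ty":0,"tz":11,"turn":0},{"tx":0,"ty":0,"tz":14,"turn":0}]'
python3 - <<'E'
from h import *
incase();snap('top','top1.png');snap('side','side1.png')
a=cv2.imread('pics/top1.png')[130:260,240:390];b=cv2.imread('pics/side1.png')[120:250,250:400]
cv2.imwrite('pics/c1.png',cv2.resize(np.hstack([a,b]),(800,346),interpolation=cv2.INTER_CUBIC))
E
```

```text
time: 3.08
position: [0.5133, 0.1103, 0.0679]
tool_rot: [-0.363, -3.117, 0.003]
ft_force: [-0.0, 0.7, 1.2]
grip_width: 0.005
grip_force: 0.0
time: 3.58
position: [0.5161, 0.111, 0.0571]
tool_rot: [0.363, 3.118, 0.002]
ft_force: [0.2, 0.7, 0.2]
grip_width: 0.006
grip_force: 0.0
3.575 tcp case mm [-14.4571  63.8819  57.0805] ycaseang -0.027260484335870614 F [0.1506 0.6733 0.159 ]
```

View pics/c1.png

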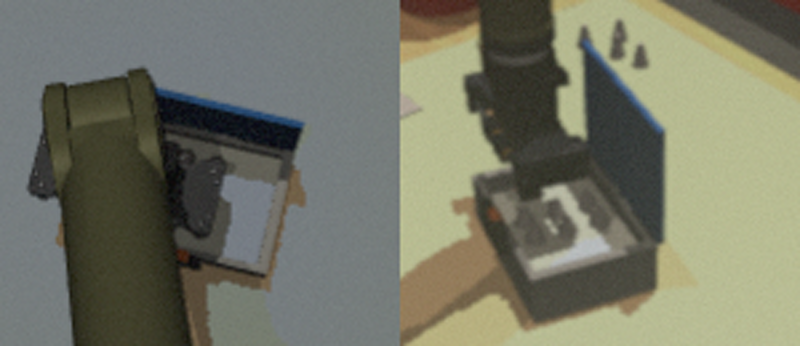

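The picture shows the fingers inside the +y end (side crop around (545,175)), clear of the lid, with almost no force yet. I'll keep pressing in small steps.

```bash
for i in 1 ; do python3 -m crank '[{"tx":0,"ty":0,"tz":2,"turn":0},{"tx":0,"ty":0,"tz":3,"turn":0}]'; python3 -m crank '[{"tx":0,"ty":0,"tz":1,"turn":0},{"tx":0,"ty":0,"tz":2,"turn":0}]';python3 -m crank '[{"tx":0,"ty":0,"tz":1,"turn":0},{"tx":0,"ty":0,"tz":2,"turn":0}]'; done | grep -E 'posit|force: \['
```

```text
position: [0.5146, 0.1107, 0.0523]
ft_force: [-0.2, 0.0, 0.6]
position: [0.5146, 0.1107, 0.0512]
ft_force: [-4.0, -1.6, 11.6]
position: [0.5147, 0.1107, 0.051]
ft_force: [-10.1, -2.7, 25.4]
```

```bash
python3 -m crank '[{"tx":0,"ty":0,"tz":-30,"turn":0},{"tx":0,"ty":0,"tz":-80,"turn":0},{"tx":0,"ty":0,"tz":-130,"turn":0},{"tx":0,"ty":-60,"tz":-150,"turn":0},{"tx":0,"ty":-122,"tz":-150,"turn":0}]'
cat >> h.py <<'E'
def cloud(cam,d):
    m=ctrl.camera_model(cam); K=np.array(m['intrinsics']); v,u=np.nonzero(d>0)
    p=cv2.undistortPoints(np.stack([u,v],1).astype(float)[:,None],K,np.array(m['dist_coeffs']))[:,0]
    z=d[v,u]; P=np.c_[p*z[:,None],z]; o=np.array(m['orientation']); 
    M=o if o.shape==(3,3) else R.from_rotvec(o).as_matrix()
    return ((P@M.T+np.array(m['origin']))-C)@Rz*1000
def plate():
    for c in ('top','side'):
        im,d=ctrl.get_image(c); Q=cloud(c,d)
        for lo in range(-80,80,10):
            s=(abs(Q[:,0])<45)&(Q[:,1]>=lo)&(Q[:,1]<lo+10)&(Q[:,2]>15)&(Q[:,2]<50)
            if s.sum()>5: print(c,lo+5,s.sum(),np.percentile(Q[s,2],[20,50]))
        s=(abs(Q[:,1])<80)&(Q[:,0]>40)&(Q[:,0]<120)&(Q[:,2]>100)&(Q[:,2]<260)
        if s.sum()>5: print('lid',s.sum(),np.median(Q[s],0),Q[s].min(0),Q[s].max(0))
E
python3 - <<'E'
from h import *
incase();plate()
E
```

```text
time: 5.05
position: [0.4879, -0.0086, 0.2007]
tool_rot: [0.359, 3.117, 0.002]
ft_force: [1.2, -0.6, 0.1]
grip_width: 0.006
grip_force: 0.0
5.05 tcp case mm [-14.3842 -59.0132 200.6808] ycaseang -0.17562948673921208 F [ 1.2031 -0.5542  0.1429]
top -15 6 [39.4545 45.2691]
top -5 36 [34.3339 37.0555]
top 5 54 [33.8632 36.3101]
top 15 61 [35.9849 39.1685]
top 25 29 [32.6014 36.781 ]
top 35 24 [32.1764 34.3492]
top 45 23 [31.4781 32.4043]
top 55 27 [30.9191 33.2255]
top 65 100 [28.7682 31.1282]
top 75 101 [28.4635 30.4753]
lid 208 [ 67.2876  50.0147 167.591 ] [ 65.7628  19.3517 100.9113] [ 73.6985  79.9272 199.8407]
side -65 42 [39.8428 40.7329]
side -55 64 [38.5093 39.7304]
side -45 73 [37.8444 38.7993]
side -35 67 [37.3746 38.5045]
side -25 114 [37.76   40.9315]
side -15 42 [36.6206 40.1568]
side -5 28 [35.3754 36.1801]
side 5 63 [35.4604 37.2996]
side 15 84 [35.6569 42.1972]
side 25 21 [33.0521 34.8477]
side 35 28 [31.7923 33.0007]
side 45 47 [31.0543 32.3132]
side 55 53 [30.1186 31.9241]
side 65 52 [30.0886 31.1234]
side 75 56 [29.192  30.2375]
lid 318 [ 67.3937 -45.3869 134.1572] [ 64.6679 -79.9822 100.1802] [ 74.4259  50.712  196.5039]
```

The left end is now down (about 30 mm) and the right end is still high (about 41 mm). Next I'll press the right end.

```bash
(python3 -m crank '[{"tx":0,"ty":-4,"tz":50,"turn":0},{"tx":0,"ty":-4,"tz":100,"turn":0},{"tx":0,"ty":-4,"tz":130,"turn":0},{"tx":0,"ty":-4,"tz":134,"turn":0},{"tx":0,"ty":-4,"tz":137,"turn":0}]' ; python3 -m crank '[{"tx":0,"ty":0,"tz":3,"turn":0},{"tx":0,"ty":0,"tz":5,"turn":0},{"tx":0,"ty":0,"tz":7,"turn":0}]';python3 -m crank '[{"tx":0,"ty":0,"tz":2,"turn":0},{"tx":0,"ty":0,"tz":3,"turn":0}]';python3 -m crank '[{"tx":0,"ty":0,"tz":1,"turn":0},{"tx":0,"ty":0,"tz":2,"turn":0}]') | grep -E 'posit|force: \['
```

```text
position: [0.4867, -0.0115, 0.0623]
ft_force: [-0.2, -0.6, 1.1]
position: [0.4882, -0.0116, 0.0571]
ft_force: [-1.7, -0.3, 10.5]
position: [0.4869, -0.0115, 0.0524]
ft_force: [0.7, 0.8, 0.3]
position: [0.4855, -0.0117, 0.0494]
ft_force: [-3.3, -1.3, 10.9]
```

It went past the catch and touched the ledge. I'll push 1.5 mm more, retreat and check.

```bash
python3 -m crank '[{"tx":0,"ty":0,"tz":1,"turn":0},{"tx":0,"ty":0,"tz":1.5,"turn":0}]'| grep -E 'posit|force: \['; python3 -m crank '[{"tx":0,"ty":0,"tz":-50,"turn":0},{"tx":0,"ty":0,"tz":-110,"turn":0},{"tx":0,"ty":0,"tz":-170,"turn":0},{"tx":0,"ty":30,"tz":-200,"turn":0},{"tx":0,"ty":65,"tz":-210,"turn":0}]'
python3 - <<'E'
from h import *
incase();plate()
E
```

```text
position: [0.4856, -0.0117, 0.0494]
ft_force: [-7.7, 0.2, 18.4]
time: 7.52
position: [0.5019, 0.0518, 0.2606]
tool_rot: [0.365, 3.117, 0.003]
ft_force: [0.7, 0.4, -0.2]
grip_width: 0.011
grip_force: 0.0
7.525 tcp case mm [-14.6734   2.9818 260.6411] ycaseang 0.07306862023305778 F [ 0.7018  0.3756 -0.241 ]
top -75 9 [27.7849 30.9337]
top 75 15 [27.0206 29.709 ]
lid 130 [ 67.521  -58.2894 173.6242] [ 65.7422 -79.4524 100.04  ] [ 73.8637 -38.4069 200.4879]
side -55 22 [29.3068 30.0748]
side -45 76 [28.462  29.5147]
side -35 73 [28.5284 30.0276]
side -25 141 [29.7029 34.1736]
side -15 61 [29.2637 34.0499]
side -5 30 [28.545  30.0672]
side 5 81 [28.5945 31.2105]
side 15 110 [31.0883 38.2867]
side 25 27 [28.2899 30.1102]
side 35 35 [28.0943 28.9419]
side 45 54 [28.1509 29.609 ]
side 55 68 [28.6403 30.0853]
side 65 53 [28.6187 29.6478]
side 75 60 [28.3672 29.4887]
lid 735 [ 67.1903  -7.1594 154.1979] [ 64.5655 -79.931  100.4228] [ 74.288   79.9216 196.7285]
```

The tray is level and seated, with the top face at about 30 mm at both ends. Next I'll move behind the lid.

```bash
python3 -m crank '[{"tx":-45,"ty":-2,"tz":0,"turn":0},{"tx":-90,"ty":-2,"tz":0,"turn":0},{"tx":-122,"ty":-2,"tz":0,"turn":0},{"tx":-122,"ty":-2,"tz":35,"turn":0},{"tx":-122,"ty":-2,"tz":66,"turn":0}]' 
python3 - <<'E'
from h import *
incase()
E
```

```text
time: 8.25
position: [0.6188, 0.0206, 0.19]
tool_rot: [-0.364, -3.119, 0.002]
ft_force: [-0.1, 0.2, -0.3]
grip_width: 0.004
grip_force: 0.0
8.25 tcp case mm [106.2223  -0.514  190.0136] ycaseang 0.024545182351145518 F [-0.07    0.1957 -0.3392]
```

```bash
python3 -m crank '[{"tx":22,"ty":0,"tz":-4,"turn":0},{"tx":42,"ty":0,"tz":-4,"turn":0},{"tx":62,"ty":0,"tz":0,"turn":0},{"tx":82,"ty":0,"tz":8,"turn":0},{"tx":99,"ty":0,"tz":19,"turn":0}]' 
python3 - <<'E'
from h import *
incase();snap('side','side2.png')
b=cv2.imread('pics/side2.png')[100:250,220:420]
cv2.imwrite('pics/c2.png',cv2.resize(b,(600,450),interpolation=cv2.INTER_CUBIC))
E
```

```text
time: 8.88
position: [0.5222, 0.0435, 0.1727]
tool_rot: [0.364, 3.12, -0.001]
ft_force: [1.1, -1.2, 1.2]
grip_width: 0.005
grip_force: 0.6
8.875 tcp case mm [  6.9607  -0.4055 172.6922] ycaseang 0.002333891318084228 F [ 1.1426 -1.2462  1.2436]
```

View pics/c2.png

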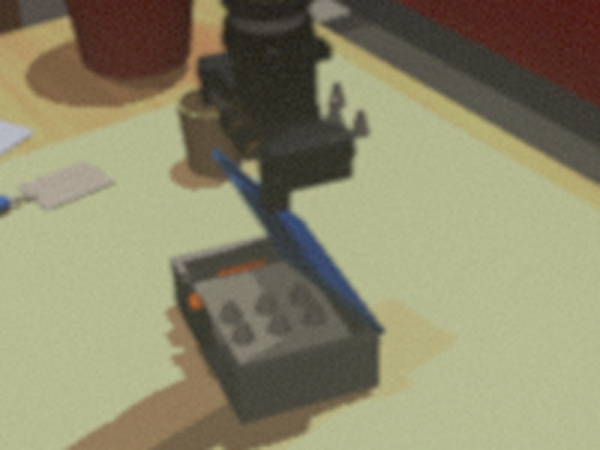

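The lid leans at about 50°, with the fingertips on its outer face at (275,205). I'll continue along the arc to the clasp.

```bash
(python3 -m crank '[{"tx":15,"ty":0,"tz":14,"turn":0},{"tx":28,"ty":0,"tz":30,"turn":0},{"tx":38,"ty":0,"tz":48,"turn":0},{"tx":44,"ty":0,"tz":67,"turn":0},{"tx":46,"ty":0,"tz":75,"turn":0}]'; python3 -m crank '[{"tx":0,"ty":0,"tz":3,"turn":0},{"tx":0,"ty":0,"tz":6,"turn":0},{"tx":0,"ty":0,"tz":8,"turn":0}]';python3 -m crank '[{"tx":0,"ty":0,"tz":2,"turn":0},{"tx":0,"ty":0,"tz":4,"turn":0}]' ) | grep -E 'posit|force: \['
python3 - <<'E'
from h import *
incase()
E
```

```text
position: [0.4771, 0.0543, 0.0969]
ft_force: [-0.6, 0.4, 1.1]
position: [0.4785, 0.0547, 0.0911]
ft_force: [-0.3, 0.3, 0.7]
position: [0.4784, 0.0548, 0.0862]
ft_force: [0.2, 1.9, 0.1]
10.175 tcp case mm [-38.2296   0.5604  86.1961] ycaseang -0.026341770598720376 F [0.2111 1.8529 0.1192]
```

```bash
(python3 -m crank '[{"tx":0,"ty":0,"tz":1,"turn":0},{"tx":0,"ty":0,"tz":2,"turn":0}]'; python3 -m crank '[{"tx":0,"ty":0,"tz":1,"turn":0},{"tx":0,"ty":0,"tz":2,"turn":0}]' ) | grep -E 'posit|force: \['
```

```text
position: [0.4782, 0.0549, 0.0847]
ft_force: [-3.5, -1.2, 11.7]
position: [0.4783, 0.0549, 0.0845]
ft_force: [-9.0, -2.1, 26.2]
```

```bash
python3 -m crank '[{"tx":0,"ty":0,"tz":-40,"turn":0},{"tx":0,"ty":0,"tz":-100,"turn":0},{"tx":0,"ty":60,"tz":-120,"turn":0},{"tx":0,"ty":120,"tz":-120,"turn":0},{"tx":0,"ty":180,"tz":-120,"turn":0}]'|head -2
python3 - <<'E'
from h import *
incase()
for c in('side','top'):
    im,d=snap(c,c+'3.png');Q=cloud(c,d)
    for lo in range(-70,70,20):
        s=(abs(Q[:,1])<80)&(Q[:,0]>=lo)&(Q[:,0]<lo+20)&(Q[:,2]>20)&(Q[:,2]<110)
        print(c,lo+10,s.sum(),np.median(Q[s,2]))
    for q in('cup','jar','spatula'): print(q,[np.array(r['xyz']) for r in ctrl.mark_of(c,q)[:1]])
b=cv2.imread('pics/side3.png')[100:250,220:420]
cv2.imwrite('pics/c3.png',cv2.resize(b,(600,450),interpolation=cv2.INTER_CUBIC))
E
```

```text
time: 11.3
position: [0.52, 0.232, 0.2026]
11.3 tcp case mm [-38.5456 182.5794 202.6293] ycaseang -0.01559579318728745 F [0.2452 0.5256 0.3853]
side -60 322 64.52624598834815
side -40 250 65.61333314106281
side -20 247 65.74997147663363
side 0 242 65.80748852032747
side 20 236 65.56950294906598
side 40 225 65.75499391075877
side 60 209 65.07098426908918
cup [array([0.6506, 0.3651, 0.0036])]
jar [array([ 0.5279, -0.3607, -0.0013])]
spatula [array([0.4154, 0.4252, 0.0016])]
top -60 415 65.08684096402438
top -40 392 66.46946638708205
top -20 398 66.10113163952379
top 0 385 66.05552315358797
top 20 389 66.35697836392062
top 40 381 66.20943690845937
top 60 350 65.4125774383003
cup [array([0.4111, 0.4285, 0.0019])]
jar [array([ 0.5305, -0.3525,  0.0036])]
spatula [array([0.4103, 0.4288, 0.0033])]
```

View pics/c3.png

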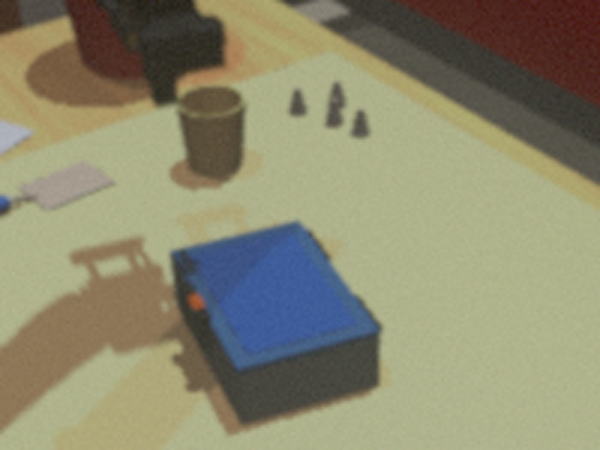

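The lid is flat and level at about 65.5 mm (centre around (280,290)), held at the clasp. The cup, jar and spatula haven't moved and the arm is clear, so I'm handing in.

```bash
python3 -c "
from bench import ctrl; print(ctrl.close_job())"
```

```text
the job is handed in; nothing more can be done
None
```

The tray was pressed home and measured level at both ends, then the lid was shut past its clasp; the cup, jar and spatula were left where they were, and I handed the job in with the arm clear, about 12 s into the 48 s limit.

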